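# Start the last self-tapping screw of an electrode stand's foot

## Task

Three of the four square-headed self-tapping screws in the foot of the electrode stand are home; the fourth stands proud in its pilot hole. Take the socket driver from its stand, seat it on that screw and turn it clockwise about half a turn, pressing down firmly but not hard all the while, so that it cuts its first thread: it must not spin without biting. Then put the driver back upright in its stand and let go, leaving the things around alone.

Things in the scene. Friction and masses are not known exactly. Their poses are not given: they have to be found in the camera images.
- screw (a joint): How far the proud screw has spun idly in its hole without biting, rad (0 at the start, positive clockwise): it grows when the screw is turned clockwise under a push of less than 12 N, and sinks when it is turned back. More than 0.9 rad of idle spin either way ruins the hole. Turning takes about 0.03 N m. The screw's whole turn is this plus feed / 0.00127 m.
- feed (a joint): How deep the proud screw has gone since the start, m; 0 at the start, at most 0.010. Lead 8 mm per turn clockwise (1.27 mm per rad that bites). Turned under a push of 12 N or more (best about 15) the screw bites and works itself down by this lead; a contact force over 24 N (side load included) cracks the polymer: keep the push under 18. It stays where it is left.
- screw_top (a point): Centre of the top of the proud screw's steel head, 49 mm above the bench at the start (the three home heads: 39 mm). z up along the screw; x and y along the sides of the square head (same every quarter turn). Head 12 mm across flats, 12 mm tall: the lower 8 mm square, the top 4 mm a round cone tapering from 12 to 8 mm diameter.
- foot: Foot of an electrode stand, fixed to the bench: white polymer base 150 x 120 x 20 mm, dark grey metal flange 124 x 102 x 5 mm on it, upright aluminium post socket in the middle, 28 mm diameter, top 65 mm above the bench. Origin: centre of the underside, z up. The four screws stand at x = +-46 mm, y = +-36 mm; the proud one is at (+46, +36).
- driver: Socket driver, 117 mm long, 0.18 kg, upright in its stand. Origin: centre of the socket's lower rim; z up to the handle. Square steel socket 21 mm wide to z = 23 mm, shank 12 mm thick, square pale wood handle 28 x 28 mm from z = 62 to 115 mm. Sides of handle and socket lie along x and y. Cavity: square, 14 mm wide, 10 mm deep; seated, its roof rests on the head's top, the rim 10 mm below.
- stand: Stand of the driver: grey plastic block 76 x 76 x 45 mm, fixed to the bench, with a round upright hole 35 mm wide, 35 mm deep in the middle of its top. Origin: centre of the underside, z up. The hole's floor is 10 mm above the bench, where the driver's rim rests; any yaw of the driver fits.
- beaker: Clear beaker, 68 mm wide, 90 mm tall, bystander. Origin: centre of the underside.
- bottle: White bottle with blue cap, 58 mm wide, 100 mm tall, bystander. Origin: centre of the underside.
- tube_rack: Wooden rack with four capped tubes, 60 x 160 mm, 97 mm tall, bystander. Origin: centre of the underside.
Things that resemble listed ones, but are neither listed nor needed, are in the scene too. Leave any blue or pink look-alike of the foot alone.

How it is judged (in metres and radians):
On the way, in this order (a step that is already met when the one before it is completed fails the run):
1. the driver is seated on the proud screw and pressed on it (horizontal distance between driver and screw_top below 0.004 m and z of driver in the frame of screw_top below -0.007 m and angle between driver's own z axis and vertical below 0.12 rad and contact force between driver and screw above 4 N), for 0.1 s.
2. the screw has cut its first thread: it is at least 3.2 mm deeper than at the start (value of joint feed above 0.0032 m), for 0.2 s.
At the end, for the whole second after the job is handed in: The proud screw stands 3.2 to 7 mm deeper than at the start (half a turn that bites is 4 mm); the driver stands released, at rest and upright (within 0.15 rad) in the hole of its stand, on the hole's floor (rim 5 to 15 mm above the bench, within 8 mm of the hole's axis) (value of joint feed between 0.0032 and 0.007 m and horizontal distance between driver and stand below 0.008 m and z of driver in the frame of stand between 0.005 and 0.015 m and angle between driver's own z axis and vertical below 0.15 rad and linear speed of driver below 0.02 m/s and contact force between driver and the fingers below 0.05 N); the robot touches nothing.
It fails at once if the screw spins idly, without biting, by more than 0.9 rad either way (value of joint screw above 0.9 rad or value of joint screw below -0.9 rad).
It fails at once if the driver bears on the screw with more than 24 N (contact force between driver and screw above 24 N).
It fails at once if the proud screw is handled with the fingers instead of the driver (contact force between the fingers and screw above 1 N).
It fails at once if a bystander is moved by more than 20 mm (distance of any of beaker, bottle, tube_rack from where it was at the start of the episode above 0.02 m).
It also fails if it takes over 72 s, if anything falls off the work surface, if the arm or the gripper's body presses on something with over 40 N, if the wrist force passes 120 N, or if a joint passes its speed limit or range.

## Robot

A 6-joint arm with a two-finger parallel gripper is mounted at the origin on the work surface. World frame = base frame: x ahead of the robot, y to its left, z up, the work surface at z = 0. Lengths are in m, angles in degrees, forces in N, time in s.
With the tool pointing down it reaches from about 0.35 to 0.875 m from the base axis. Payload 4.2 kg.
Tool frame: the origin (TCP) lies midway between the tips of the shut fingers; the grasp point (between the pads) lies 19 mm behind it (r.pinch_z is the distance from the TCP to the grasp point, in m); z points along the fingers, y is the line along which they close (so a half turn about z gives the same grasp; the last joint's range is limited). The gripper opens to 87 mm and grips with 3 to 60 N. Pads are 19 mm wide; open, the fingers measure 117 mm over their backs; the gripper's body (75 mm by 190 mm) begins 51 mm behind the grasp point.
Start: joints at [89.989, 22.042, 0.453, 0, -68.411, -14.817], TCP at [0.16, 0.604, 0.223] pointing down, gripper open.
Joint ranges: [-179.83, 179.83], [-69.29, 118.12], [-61.27, 80.66], [-181.25, 117.63], [-171.15, -9.14], [-177.46, 177.46]. Speed limits (degrees/s): [159.86, 159.86, 180, 180, 180, 180].

## Interface

Orientations are given as a 3x3 rotation matrix whose columns are the frame's x, y, z axes.
In Python, from station import r, imaging, models gives the robot as it stands. The module is installed in compiled form; this text tells all that it offers.
- The arm moves only by the tool apply_moves, never from a script. Its argument "moves" is a list of rows, each a list of 2 entries, a list of its own where there are three numbers: the shift along the tool's x, y, z in m, then the turn about the tool's z in degrees. A call has 1 to 5 rows; each row shifts and turns the commanded pose from where the row before left it, along the tool's axes as they then stand; what a row does not reach is not made up. A row lasts 1/12 s, in which the tool goes at most 41.7 mm and 7.16 degrees, less where a joint would pass 70% of its speed; a pose out of reach is approached as far as the arm can. A call is refused whole if a number of a shift passes 0.0417 or a number of a turn 7.16, either way. A call with a gripper value outside its range is refused whole. "hand" is the finger opening in m, from 0 to 0.087, set as the call begins (left out, the last holds). The fingers move at their own pace and stop on an object; the grip force is fixed at half the most. Time passes only in rows, so rows that do not move let the fingers close. It gives the time, the measured TCP pose, the force, the opening and the grip force at its end, in the units of the state.
- r.sense(): the state, without advancing time (a new reading comes with each control period).
- imaging.capture(name): name is "scene" or "top" or "wrist"; returns a dict with "frame" (384x512x3 uint8, blue, green, red), "intrinsics" (3x3 intrinsics, pixels), "eye" and "orientation" of the camera in the world. Camera axes: x right, y down, z forward; pixel columns grow to the right and rows downward; lengths in m; the calibration is good to about 2 mm. A picture is of the moment at which its call begins. There is no depth.
- r.finish_job(): hands the job in; it is judged then, once.
Trained networks look in a picture, given as the dict that the camera call returned (one of the last four; its "shot" number tells which), for a name from the list of things; names that differ only in an ending like _2 or _b are one class to them, and where a whole thing is asked for, a point or a joint stands for the part that bears it (a point fixed in the world has none). Each returns a list of dicts, best first, with "confidence" (0 to 1); they miss things now and then, are a little off and sometimes report something else, mostly with a low value. They report only what shows in the picture. A call takes as long as a camera call. They do not tell look-alikes from the thing itself.
- models.cut_out(picture, target): "region" (384x512 bool, what is visible of it) and "extent" ([left, top, width, height] as shares, 0 to 1, of the picture: columns of its width, rows of its height, round what is visible of it).
- models.place_of(picture, target): "at" ([column, row] as shares, 0 to 1, of the picture: columns of its width, rows of its height: a listed point, or the origin of a listed thing).
The state is a dict: "time_s": time; "joints": joint angles; "joint_velocities": joint speeds; "effort": joint torques, N m; "tcp_pos": TCP position; "ee_rot": TCP orientation; "wrist_force": force on the tool from outside, world axes, zero at the start; "moment": the same for the moment, N m; "gripper_width": opening from 0.0 (shut) to 1.0 (fully open); "gripper_force": force on a finger pad.
Only numpy, scipy, OpenCV 4.12 (cv2) and the standard library are available. Lean on these libraries where they do the work, as an engineer would, in place of code of your own. Each camera call takes 0.05 s, during which the arm holds its last target. There are 200 camera calls.

## Working session

There is one attempt and no reset: what is moved stays moved. The work goes in short steps, Python scripts to look and compute and a tool call to move; the robot and the scene stay as the last step left them, time stands still between calls to the robot, and variables do not carry over. Pictures are saved under pics/ and viewed, at most 10 in all, crops included, and the job is handed in when it is done.

Besides the shell and the picture viewer there is one more tool, called after "Call:" by a JSON object that holds its "name" and its "arguments". apply_moves: Moves the arm, as the interface text tells. Its arguments: {"type":"object","properties":{"moves":{"type":"array"},"hand":{"type":"number"}},"required":["moves"]}

```bash
mkdir -p pics
cat > h.py <<'E'
import numpy as np, cv2
from station import r, imaging, models
def cap(n):
    p=imaging.capture(n); return p
def onplane(p,uv,z):
    K=np.array(p["intrinsics"]);R=np.array(p["orientation"]);e=np.array(p["eye"])
    d=R@np.linalg.solve(K,[uv[0],uv[1],1.]); return e+d*(z-e[2])/d[2]
def proj(p,X):
    K=np.array(p["intrinsics"]);R=np.array(p["orientation"]);e=np.array(p["eye"])
    c=(np.atleast_2d(X)-e)@R; q=c@K.T; return q[:,:2]/q[:,2:]
E
python3 - <<'E'
from h import *
s=cap("scene");t=cap("top")
cv2.imwrite("pics/a.png",np.vstack([s["frame"],t["frame"]])[:, :] if 0 else cv2.resize(np.hstack([s["frame"],t["frame"]]),(800,300)))
cv2.imwrite("pics/top.png",cv2.resize(t["frame"],(800,600)))
for n,p in (("scene",s),("top",t)):
    print(n,np.round(p["eye"],3),np.round(p["orientation"],2).tolist(),p["intrinsics"][0][0])
    for k in ("foot","screw_top","driver","stand","beaker","bottle","tube_rack"):
        print(k,[(np.round(np.array(d["at"])*[512,384],1).tolist(),round(d["confidence"],2)) for d in models.place_of(p,k)])
E
```

```text
scene [1.627 0.028 0.888] [[-0.05, 0.6, -0.8], [1.0, 0.01, -0.05], [-0.02, -0.8, -0.6]] 421.97982508850646
foot [([236.3, 207.1], 0.92), ([164.6, 246.2], 0.62), ([255.7, 175.1], 0.57)]
screw_top [([217.5, 205.2], 0.61), ([241.3, 168.7], 0.6), ([145.3, 237.9], 0.39)]
driver [([311.0, 209.8], 0.55)]
stand [([312.9, 214.1], 0.67)]
beaker [([247.4, 255.7], 0.56)]
bottle [([380.8, 236.4], 0.77)]
tube_rack [([142.9, 194.5], 0.92)]
top [ 0.337 -0.053  1.382] [[-0.03, -0.99, 0.17], [-1.0, 0.03, 0.01], [-0.02, -0.17, -0.99]] 427.30540779003746
foot [([339.8, 136.6], 0.75), ([264.0, 252.1], 0.7), ([286.2, 193.8], 0.61)]
screw_top [([204.2, 190.2], 0.65), ([274.2, 242.1], 0.61), ([356.7, 128.6], 0.48), ([302.4, 179.0], 0.43)]
driver [([203.6, 190.2], 0.72)]
stand [([205.6, 190.9], 0.92)]
beaker [([263.0, 126.3], 0.93), ([285.9, 192.5], 0.21)]
bottle [([143.6, 163.7], 0.66)]
tube_rack [([386.0, 205.8], 0.78)]
```

View pics/top.png

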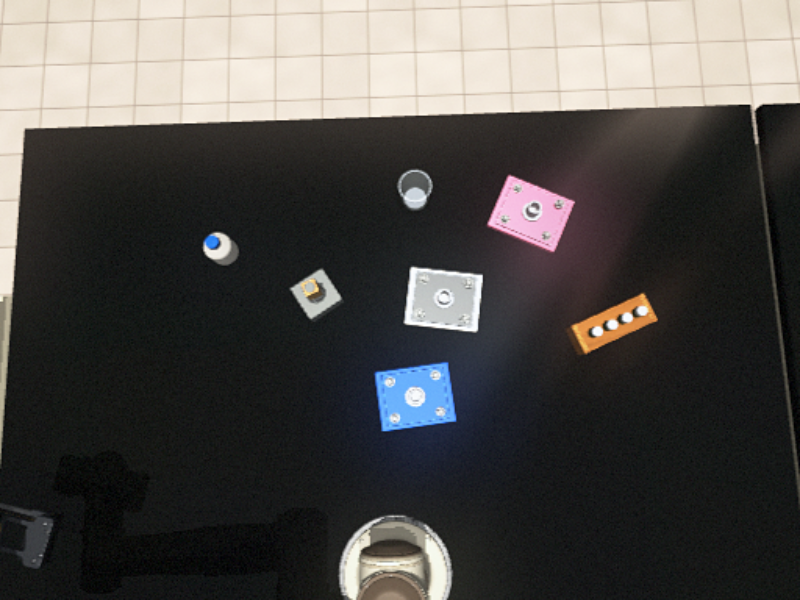

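View pics/a.png

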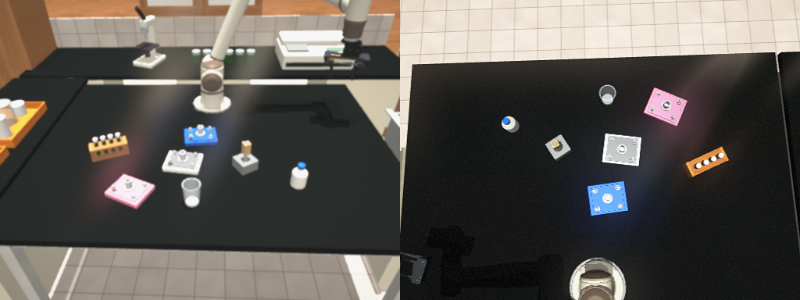

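Candidates for the foot, in the 800x600 top picture: white (443,298), blue (415,396) and pink (532,212). By the description it is the white one. There is a single driver and stand at (315,292). The bottle is at (220,248), the beaker at (415,190) and the rack at (613,322). Next I measure and take a close crop.

Run:
```python
from h import *
t=cap("top"); s=cap("scene")
print(r.sense()["wrist_force"], np.round(r.sense()["ee_rot"],3).tolist())
for k in("foot","stand","driver"):
    for d in models.cut_out(t,k):
        m=d["region"].astype(np.uint8); c,_=cv2.findContours(m,0,2); c=max(c,key=cv2.contourArea)
        q=cv2.minAreaRect(c); b=cv2.boxPoints(q)
        z={"foot":.02,"stand":.045,"driver":.125}[k]
        W=np.array([onplane(t,x,z)[:2] for x in b]); e=W[1]-W[0];f=W[2]-W[1]
        print(k,round(d["confidence"],2),np.round(q[0],1),"ctr",W.mean(0).round(4),"sides",np.linalg.norm(e).round(4),np.degrees(np.arctan2(e[1],e[0])).round(1),np.linalg.norm(f).round(4))
for k,z in(("beaker",0),("bottle",0),("tube_rack",0)):
    d=models.place_of(t,k)[0]; print(k,onplane(t,np.array(d["at"])*[512,384],z).round(3))
f=t["frame"][150:230,180:330]; g=s["frame"][170:240,190:340]
cv2.imwrite("pics/crop.png",np.vstack([cv2.resize(f,(640,341),interpolation=3),cv2.resize(g,(540,252),interpolation=3).copy() if 0 else cv2.resize(g,(640,259 if 0 else 255),interpolation=3)]))
```

```text
[ 0.68371174 -0.16989365 -0.66861665] [[0.967, -0.256, -0.0], [-0.256, -0.967, 0.0], [-0.0, -0.0, -1.0]]
foot 0.69 [265.5 253.8] ctr [ 0.3389 -0.0507] sides 0.1493 -84.4 0.1184
foot 0.65 [339.6 136.7] ctr [ 0.7114 -0.3046] sides 0.1241 -24.8 0.15
foot 0.64 [283.9 191.5] ctr [ 0.5349 -0.1154] sides 0.1217 -7.8 0.1505
stand 0.82 [202.9 188.2] ctr [0.5488 0.1419] sides 0.0766 -58.1 0.0827
driver 0.46 [200. 186.] ctr [0.5431 0.139 ] sides 0.0266 -64.5 0.041
beaker [ 0.754 -0.055  0.   ]
bottle [0.646 0.337 0.   ]
tube_rack [ 0.473 -0.446  0.   ]
```

View pics/crop.png

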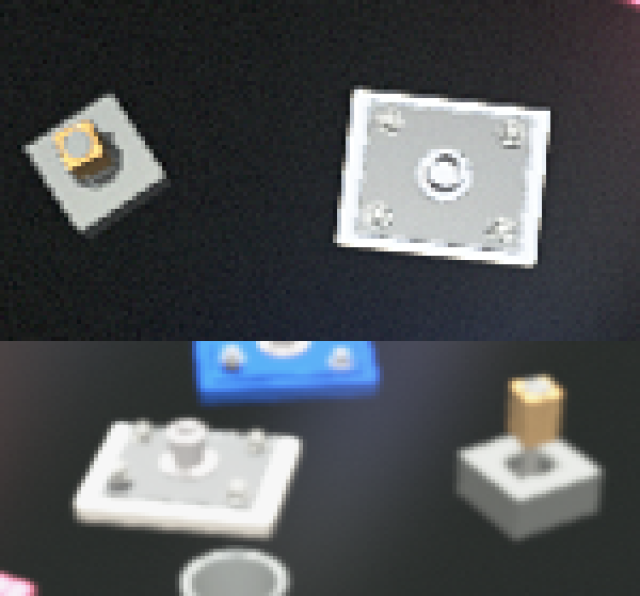

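The crop shows the white foot at centre (445,175) and the driver in the grey stand at (90,160). The proud screw can't be told apart at this range, so I bring the wrist camera over.

Call:
{"name": "apply_moves", "arguments": {"moves": [[[0.03,0.024,-0.01],0],[[0.03,0.024,-0.01],0],[[0.03,0.024,-0.01],0],[[0.03,0.024,-0.01],0],[[0.03,0.024,-0.01],0]], "hand": 0.087}}

```text
time_s: 1.62
tcp_pos: [0.2749, 0.4482, 0.2731]
ee_rot: [[0.967, -0.255, 0.0], [-0.255, -0.967, 0.0], [0.0, -0.0, -1.0]]
wrist_force: [0.8, 0.2, 0.6]
gripper_width: 0.996
gripper_force: 0.0
```

Call:
{"name": "apply_moves", "arguments": {"moves": [[[0.03,0.024,-0.01],0],[[0.03,0.024,-0.01],0],[[0.03,0.024,-0.01],0],[[0.03,0.024,-0.01],0],[[0.03,0.024,-0.01],0]]}}

```text
time_s: 2.03
tcp_pos: [0.3891, 0.2936, 0.3235]
ee_rot: [[0.967, -0.255, 0.001], [-0.255, -0.967, 0.001], [0.0, -0.001, -1.0]]
wrist_force: [1.1, 1.5, 0.8]
gripper_width: 0.997
gripper_force: 0.0
```

Call:
{"name": "apply_moves", "arguments": {"moves": [[[0.03,0.024,-0.01],0],[[0.03,0.024,-0.01],0],[[0.03,0.024,0],0],[[0.03,0.024,0],0],[[0,0,0],0]]}}

```text
time_s: 2.45
tcp_pos: [0.4824, 0.1675, 0.3427]
ee_rot: [[0.965, -0.262, 0.001], [-0.262, -0.965, -0.001], [0.001, 0.001, -1.0]]
wrist_force: [-0.0, 1.1, 0.2]
gripper_width: 1.002
gripper_force: 0.0
```

Run:
```python
from h import *
w=cap("wrist"); s=r.sense(); print(s["time_s"],np.round(s["tcp_pos"],4),np.round(s["joints"],1),w["eye"],np.round(w["orientation"],3).tolist(),w["intrinsics"][0][0])
print(proj(w,[[.5349,-.1154,.03],[.5488,.1419,.045]]))
cv2.imwrite("pics/w1.png",cv2.resize(w["frame"],(800,600)))
```

```text
2.5 [0.4813 0.1692 0.3424] [ 37.6   7.   -2.9   0.  -80.1  37.2] [0.55699281 0.14809302 0.50382111] [[-0.261, -0.927, -0.27], [-0.965, 0.251, 0.073], [0.0, 0.28, -0.96]] 282.3111717473525
[[421.57859969  80.6167842 ]
 [260.49127721 116.44784978]]
```

View pics/w1.png

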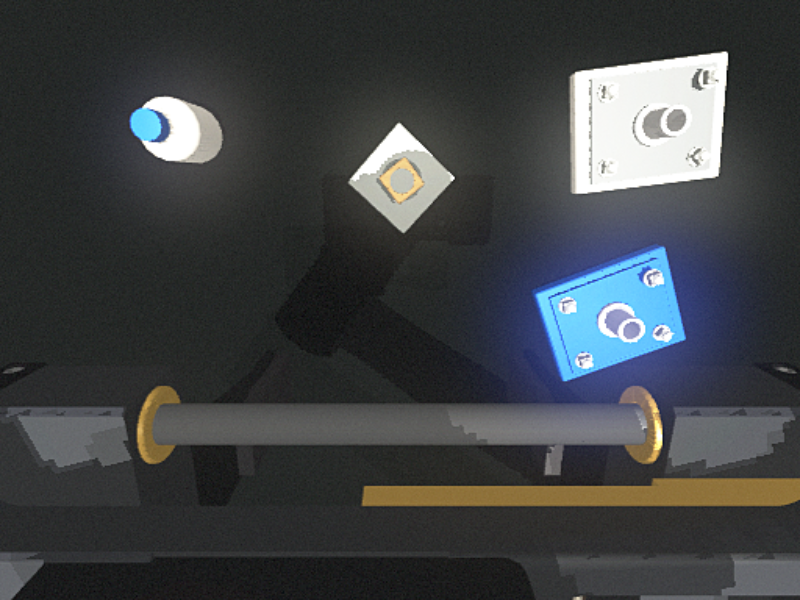

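The wrist picture shows the white foot at (650,122), its upper-right screw at (706,78) possibly proud. The driver is in its stand at (402,180). I go closer over the foot.

Call:
{"name": "apply_moves", "arguments": {"moves": [[[0.02,0.036,0],0],[[0.02,0.036,0],0],[[0.02,0.036,0],0],[[0.02,0.036,0],0],[[0.02,0.036,0],0]]}}

```text
time_s: 2.92
tcp_pos: [0.5305, -0.0285, 0.3429]
ee_rot: [[0.967, -0.254, 0.001], [-0.254, -0.967, 0.0], [0.001, -0.001, -1.0]]
wrist_force: [1.2, 0.6, 0.4]
gripper_width: 1.001
gripper_force: 0.0
```

Call:
{"name": "apply_moves", "arguments": {"moves": [[[0,0,0.02],0],[[0,0,0.02],0],[[0,0,0.02],0],[[0,0,0],0],[[0,0,0],0]]}}

```text
time_s: 3.33
tcp_pos: [0.5302, -0.0272, 0.2822]
ee_rot: [[0.967, -0.255, -0.002], [-0.255, -0.967, -0.001], [-0.002, 0.001, -1.0]]
wrist_force: [-0.3, -0.2, -0.2]
gripper_width: 1.0
gripper_force: 0.0
```

Run:
```python
from h import *
w=cap("wrist"); s=r.sense(); print(s["time_s"],np.round(s["tcp_pos"],4),w["eye"])
f=w["frame"]; np.save("w2.npy",np.array([w],dtype=object),allow_pickle=True)
cv2.imwrite("pics/w2f.png",f); c=f[20:240,130:423]
cv2.imwrite("pics/w2.png",cv2.resize(c,None,fx=2.7,fy=2.7,interpolation=3))
print(proj(w,[.5349,-.1154,.03]))
for k in("screw_top","foot"): print(k,[(np.round(np.array(d["at"])*[512,384],1).tolist(),round(d["confidence"],2)) for d in models.place_of(w,k)])
```

```text
3.3833 [ 0.531  -0.0271  0.2835] [ 0.60528545 -0.04605405  0.44319258]
[[313.60125576 147.70823362]]
screw_top [([343.4, 115.2], 0.57), ([320.1, 248.8], 0.48)]
foot [([291.5, 259.7], 0.75), ([306.9, 147.0], 0.74)]
```

View pics/w2.png

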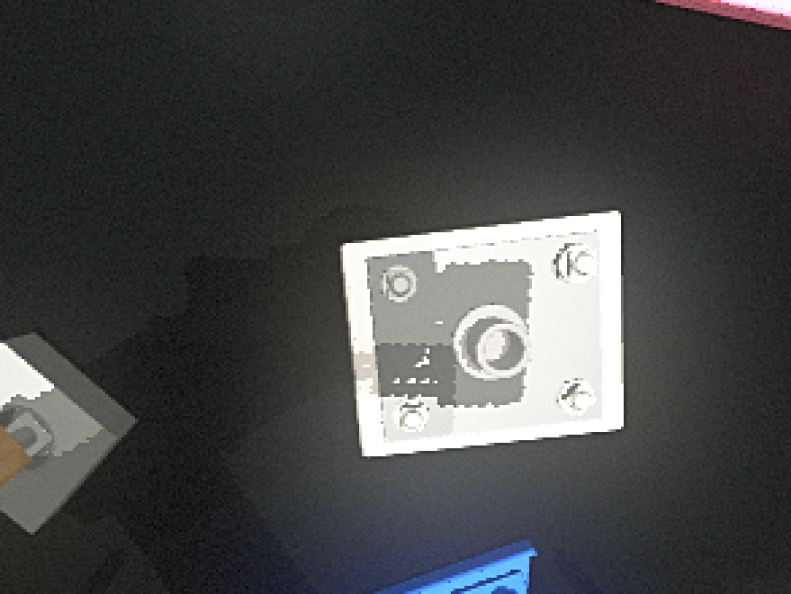

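The upper-right screw at crop (573,262) looks taller, and the network's screw_top (343,115) agrees. I check it with a pose fit of the foot and a predicted head position.

```bash
cat > fit.py <<'E'
from h import *
from scipy.optimize import least_squares
w=np.load("w2.npy",allow_pickle=True)[0]
g=w["frame"].max(2); m=np.zeros_like(g); m[80:200,240:375]=(g[80:200,240:375]>90)*255
m=cv2.morphologyEx(m,3,np.ones((5,5)))
c,_=cv2.findContours(m,0,2); c=max(c,key=cv2.contourArea); H=cv2.convexHull(c)[:,0].astype(float)
q=cv2.boxPoints(cv2.minAreaRect(H.astype(np.float32)))
# top+bottom outline of base silhouettes: compare hull of projected box with hull of mask
sil=np.array([[x,y,z] for x in(-.075,.075) for y in(-.06,.06) for z in(0,.02)])
def pose(p):
    a=p[2];R=np.array([[np.cos(a),-np.sin(a)],[np.sin(a),np.cos(a)]]);return R
def pts(p,L):
    L=np.array(L,float);o=L.copy();o[:,:2]=L[:,:2]@pose(p).T+p[:2];return o
def res(p):
    h=cv2.convexHull(proj(w,pts(p,sil)).astype(np.float32))
    return [cv2.pointPolygonTest(h,(float(u),float(v)),True) for u,v in H]
s=least_squares(res,[.5349,-.1154,np.radians(-95)],loss="soft_l1",diff_step=1e-3)
p=s.x; print(p[:2].round(4),np.degrees(p[2]).round(2),"rms",np.sqrt(np.mean(s.fun**2)).round(2))
for sx in(1,-1):
  for sy in(1,-1):
    P=pts(p,[[sx*.046,sy*.036,.039],[sx*.046,sy*.036,.049]])
    print(sx,sy,P[0].round(4),proj(w,P).round(1).tolist(), ((proj(w,P)-[130,20])*2.7).round(0).tolist())
print(onplane(w,[343.4,115.2],.049).round(4))
v=w["frame"].copy()
cv2.imwrite("pics/w3.png",cv2.resize(v[75:200,240:375],None,fx=4.4,fy=4.4,interpolation=2))
E
python3 fit.py
```

```text
[ 0.5364 -0.1119] -97.95 rms 5.46
1 1 [ 0.5657 -0.1624  0.039 ] [[343.9, 118.2], [346.1, 118.3]] [[577.0, 265.0], [583.0, 265.0]]
1 -1 [ 0.4944 -0.1524  0.039 ] [[345.3, 169.1], [347.5, 170.5]] [[581.0, 403.0], [587.0, 406.0]]
-1 1 [ 0.5784 -0.0713  0.039 ] [[277.6, 126.2], [278.2, 126.6]] [[399.0, 287.0], [400.0, 288.0]]
-1 -1 [ 0.5071 -0.0613  0.039 ] [[282.3, 176.4], [282.9, 177.9]] [[411.0, 422.0], [413.0, 426.0]]
[ 0.5706 -0.1595  0.049 ]
```

View pics/w3.png

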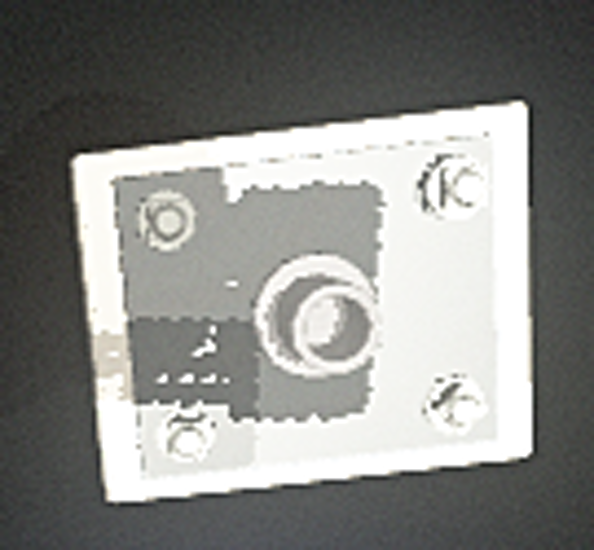

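The corner picture shows the upper-right head (460,187) widest and showing its side, so it is the proud one. The fit is too rough, so I put the camera right above that screw.

Call:
{"name": "apply_moves", "arguments": {"moves": [[[-0.0015,0.024,0.024],0],[[-0.0015,0.024,0.024],0],[[-0.0015,0.024,0.024],0],[[-0.0015,0.024,0.024],0],[[-0.0015,0.024,0.024],0]]}}

```text
time_s: 3.9
tcp_pos: [0.4934, -0.1423, 0.1633]
ee_rot: [[0.967, -0.255, 0.004], [-0.255, -0.967, -0.0], [0.004, -0.001, -1.0]]
wrist_force: [0.2, 0.3, -1.1]
gripper_width: 1.003
gripper_force: 0.0
```

Call:
{"name": "apply_moves", "arguments": {"moves": [[[0,0,0],0],[[0,0,0],0],[[0,0,0],0]]}}

```text
time_s: 4.15
tcp_pos: [0.4942, -0.1417, 0.1642]
ee_rot: [[0.967, -0.255, 0.004], [-0.255, -0.967, -0.001], [0.004, -0.0, -1.0]]
wrist_force: [-0.8, -0.3, 1.0]
gripper_width: 0.994
gripper_force: 0.0
```

Run:
```python
from h import *
w=cap("wrist"); s=r.sense(); print(s["time_s"],np.round(s["tcp_pos"],4),np.array(w["eye"]).round(4),np.array(w["intrinsics"])[:2,2])
f=w["frame"]; np.save("w3.npy",np.array([w],dtype=object),allow_pickle=True)
cv2.imwrite("pics/w4.png",cv2.resize(f[20:240,110:402],None,fx=2.7,fy=2.7,interpolation=2))
for k in("screw_top","foot"): print(k,[(np.round(np.array(d["at"])*[512,384],1).tolist(),round(d["confidence"],2)) for d in models.place_of(w,k)])
```

```text
4.2 [ 0.4945 -0.1413  0.1645] [ 0.5685 -0.1606  0.3256] [255.32231515 194.48333101]
screw_top [([257.9, 113.8], 0.75), ([236.0, 295.1], 0.58)]
foot [([223.0, 153.1], 0.78), ([218.7, 302.9], 0.6)]
```

View pics/w4.png

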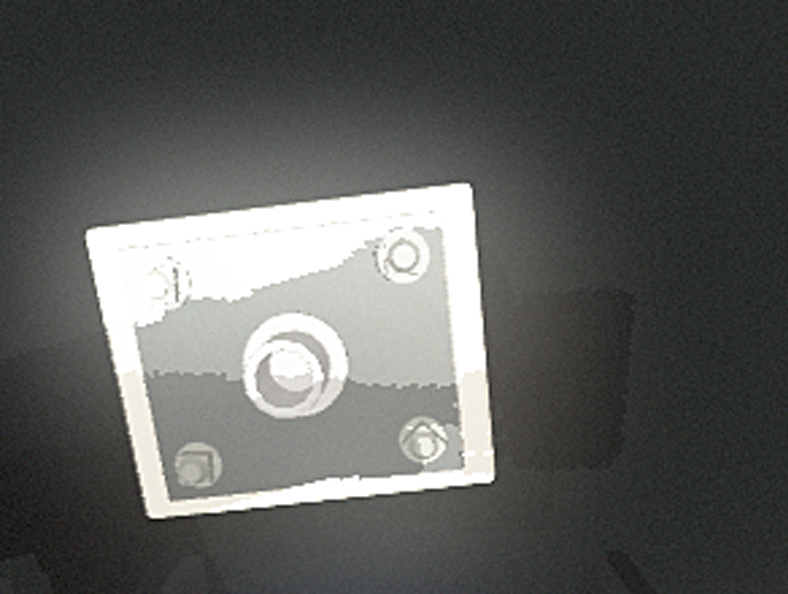

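Run:
```python
from h import *
w=np.load("w3.npy",allow_pickle=True)[0]
C=np.array([[87,231],[471,185],[494,480],[150,517]])/2.7+[110,20]
W=np.array([onplane(w,c,.02)[:2] for c in C]); print(W.round(4).tolist(),W.mean(0).round(4))
for i in range(4):
    e=W[(i+1)%4]-W[i]; print(np.linalg.norm(e).round(4),np.degrees(np.arctan2(e[1],e[0])).round(2))
e=W[1]-W[0]+W[2]-W[3]; a=np.arctan2(e[1],e[0]); R=np.array([[np.cos(a),-np.sin(a)],[np.sin(a),np.cos(a)]])
for s in((1,1),(-1,-1),(1,-1),(-1,1)):
    P=W.mean(0)+R@(np.array(s)*[.046,.036]); print(s,P.round(4),((proj(w,[[*P,.039],[*P,.049]])-[110,20])*2.7).round(0).tolist())
print("screw px",onplane(w,np.array([403,256])/2.7+[110,20],.049).round(4),onplane(w,[257.9,113.8],.049).round(4))
```

```text
[[0.6056, -0.049], [0.5843, -0.1949], [0.4689, -0.178], [0.4899, -0.033]] [ 0.5372 -0.1137]
0.1474 -98.29
0.1167 171.65
0.1464 81.74
0.1168 -7.88
(1, 1) [ 0.5662 -0.1644] [[405.0, 255.0], [406.0, 255.0]]
(-1, -1) [ 0.5081 -0.063 ] [[192.0, 472.0], [185.0, 480.0]]
(1, -1) [ 0.4949 -0.1541] [[425.0, 447.0], [426.0, 453.0]]
(-1, 1) [ 0.5794 -0.0734] [[155.0, 284.0], [147.0, 286.0]]
screw px [ 0.5662 -0.1634  0.049 ] [ 0.5674 -0.1624  0.049 ]
```

Matching the other three heads to the 39 mm prediction confirms that the upper-right screw is the proud one. Next I read the yaw of its square head from an enlarged view.

Run:
```python
from h import *
w=cap("wrist");f=w["frame"]
A=np.mean([cap("wrist")["frame"].astype(float) for _ in range(8)],0)
c=A[97:133,240:280]; 
c=np.clip((c-c.min())/(c.max()-c.min()),0,1)
g=c.mean(2); hi=np.clip((g-np.percentile(g,5))/(np.percentile(g,95)-np.percentile(g,5)),0,1)*255
eq=cv2.equalizeHist((g*255).astype(np.uint8))
cv2.imwrite("pics/w5.png",np.hstack([cv2.resize(x.astype(np.uint8),(400,360),interpolation=cv2.INTER_CUBIC) for x in(hi,eq)]))
np.save("A.npy",A)
```

```text
(no output)
```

View pics/w5.png

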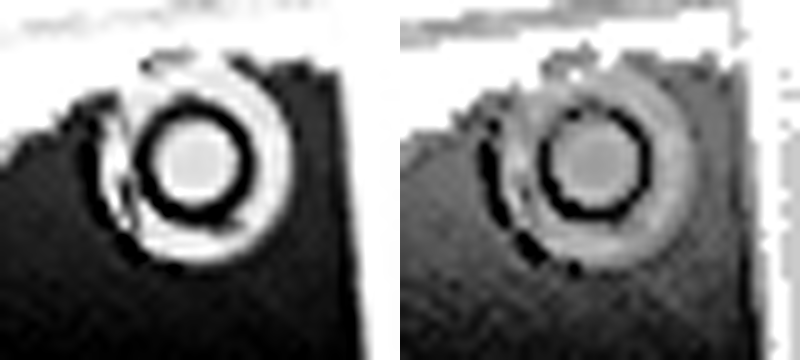

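The top disc is centred at crop (196,160), with faint corner hints at (230,225) and (130,195). I take lower views from several sides and make one rectified montage.

Call:
{"name": "apply_moves", "arguments": {"moves": [[[0,0,0.015],0],[[0,0,0.015],0],[[0,0,0.015],0],[[0,0,0.015],0],[[0,0,0.01],0]]}}

```text
time_s: 5.17
tcp_pos: [0.4919, -0.1418, 0.0912]
ee_rot: [[0.967, -0.256, -0.002], [-0.256, -0.967, 0.0], [-0.002, 0.0, -1.0]]
wrist_force: [0.5, -0.5, 0.0]
gripper_width: 0.999
gripper_force: 0.0
```

Call:
{"name": "apply_moves", "arguments": {"moves": [[[-0.02,0,0],0],[[-0.02,0,0],0],[[0,0,0],0],[[0,0,0],0],[[0,0,0],0]]}}

```text
time_s: 5.58
tcp_pos: [0.4549, -0.1316, 0.093]
ee_rot: [[0.967, -0.255, 0.002], [-0.255, -0.967, -0.0], [0.002, -0.0, -1.0]]
wrist_force: [0.3, 0.5, -0.3]
gripper_width: 0.997
gripper_force: 0.0
```

```bash
cat > rec.py <<'E'
from h import *
import sys
def rect(n):
    ws=[cap("wrist") for _ in range(6)]; w=ws[0]; A=np.mean([x["frame"].astype(np.float32) for x in ws],0)
    gx,gy=np.meshgrid(np.linspace(-.016,.016,160),np.linspace(-.016,.016,160))
    # image right=-y, up=+x
    P=np.stack([.5665-gy,-.1632-gx,np.full_like(gx,.045)],-1).reshape(-1,3)
    uv=proj(w,P).reshape(160,160,2).astype(np.float32)
    o=cv2.remap(A,uv[...,0],uv[...,1],cv2.INTER_CUBIC); np.save(n,o); print(np.round(w["eye"],3),uv[80,80], r.sense()["tcp_pos"])
rect(sys.argv[1])
E
python3 rec.py v1.npy
```

```text
[ 0.529 -0.151  0.254] [259.93677   52.249546] [ 0.45432882 -0.13165341  0.09252994]
```

Call:
{"name": "apply_moves", "arguments": {"moves": [[[0.02,0.02,0],0],[[0.02,0.02,0],0],[[0,0,0],0],[[0,0,0],0],[[0,0,0],0]]}}

```text
time_s: 6.3
tcp_pos: [0.4817, -0.1804, 0.0921]
ee_rot: [[0.967, -0.257, -0.001], [-0.257, -0.967, 0.0], [-0.001, 0.0, -1.0]]
wrist_force: [-0.1, 0.7, 0.9]
gripper_width: 1.0
gripper_force: 0.0
```

```bash
python3 rec.py v2.npy
```

```text
[ 0.557 -0.2    0.253] [202.54842 111.45274] [ 0.48215993 -0.17998658  0.09271326]
```

Call:
{"name": "apply_moves", "arguments": {"moves": [[[-0.01,-0.025,0],0],[[-0.01,-0.025,0],0],[[0,-0.02,0],0],[[0,0,0],0],[[0,0,0],0]]}}

```text
time_s: 7.02
tcp_pos: [0.4812, -0.1067, 0.0929]
ee_rot: [[0.967, -0.253, 0.001], [-0.253, -0.967, -0.0], [0.001, -0.0, -1.0]]
wrist_force: [0.8, -0.5, -0.1]
gripper_width: 1.003
gripper_force: 0.0
```

```bash
python3 rec.py v3.npy
python3 - <<'E'
import numpy as np,cv2
o=[]
for n in(1,2,3):
    g=np.load(f"v{n}.npy").mean(2); lo,hi=np.percentile(g,[2,98]); k=np.clip((g-lo)/(hi-lo),0,1)*255
    e=cv2.createCLAHE(4,(4,4)).apply(k.astype(np.uint8))
    o.append(np.vstack([cv2.resize(x.astype(np.uint8),(265,265),interpolation=2) for x in(k,e)]))
cv2.imwrite("pics/m.png",np.hstack(o))
E
```

```text
[ 0.556 -0.126  0.254] [304.5696   82.53505] [ 0.48076463 -0.10831923  0.09248077]
```

View pics/m.png

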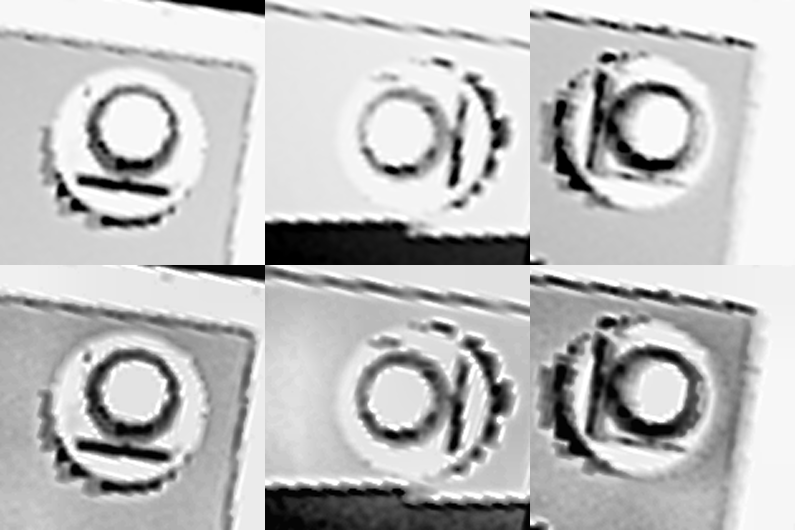

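The montage gives clear side lines. In view 1 the line runs (78,180)→(170,190), in view 2 (463,95)→(455,187), so the head's yaw is about -6°. The screw sits at about (0.5667, -0.1630). On to the driver.

Call:
{"name": "apply_moves", "arguments": {"moves": [[[-0.005,-0.01,-0.03],0],[[-0.0094,-0.034,-0.02],0],[[-0.0094,-0.034,-0.02],0],[[-0.0094,-0.034,-0.016],0],[[-0.0094,-0.034,-0.016],0]]}}

```text
time_s: 7.73
tcp_pos: [0.4769, 0.0452, 0.1958]
ee_rot: [[0.966, -0.258, 0.001], [-0.258, -0.966, 0.0], [0.001, -0.001, -1.0]]
wrist_force: [1.4, -0.4, 0.3]
gripper_width: 1.004
gripper_force: 0.0
```

Call:
{"name": "apply_moves", "arguments": {"moves": [[[-0.0094,-0.034,-0.016],0],[[-0.0094,-0.034,-0.016],0],[[-0.0094,-0.034,0],0],[[0,0,0],0],[[0,0,0],0]]}}

```text
time_s: 8.15
tcp_pos: [0.4758, 0.1513, 0.2265]
ee_rot: [[0.967, -0.254, -0.0], [-0.254, -0.967, 0.0], [-0.0, 0.0, -1.0]]
wrist_force: [-0.0, -1.1, -0.3]
gripper_width: 1.001
gripper_force: 0.0
```

```bash
cat > drv.py <<'E'
from h import *
import sys
w=cap("wrist"); s=r.sense(); print(s["time_s"],np.round(s["tcp_pos"],4),np.round(w["eye"],3))
hsv=cv2.cvtColor(w["frame"],cv2.COLOR_BGR2HSV); np.save("wd.npy",np.array([w],dtype=object),allow_pickle=True)
for k in("driver","stand"):
    for d in models.cut_out(w,k)[:1]:
        m=d["region"].astype(np.uint8); c,_=cv2.findContours(m,0,2); c=max(c,key=cv2.contourArea)
        for z in ((.125,.127) if k=="driver" else (.045,)):
            W=np.array([onplane(w,x[0],z)[:2] for x in c]).astype(np.float32)
            q=cv2.minAreaRect(W*1000); print(k,round(d["confidence"],2),z,np.round(q[0],1),np.round(q[1],1),round(q[2],1))
    print([(np.round(np.array(d["at"])*[512,384],1).tolist(),round(d["confidence"],2)) for d in models.place_of(w,k)])
cv2.imwrite("pics/wd.png",cv2.resize(w["frame"][30:230,130:396],None,fx=3,fy=3,interpolation=2))
E
python3 drv.py
```

```text
8.2 [0.4756 0.1502 0.2262] [0.551 0.132 0.388]
driver 0.63 0.125 [552.7 146.7] [27.4 28.2] 22.0
driver 0.63 0.127 [552.7 146.6] [27.2 28. ] 22.0
[([245.6, 114.0], 0.69)]
stand 0.66 0.045 [552.5 146.5] [77.9 78.2] 32.0
[([244.8, 113.4], 0.6)]
```

Call:
{"name": "apply_moves", "arguments": {"moves": [[[0,0,0],-7.1],[[0,0,0],-7.1],[[0,0,0],-7.1],[[0,0,0],-7.1],[[0,0,0],-7.1]]}}

```text
time_s: 8.82
tcp_pos: [0.476, 0.149, 0.2264]
ee_rot: [[0.934, 0.357, -0.0], [0.357, -0.934, -0.0], [-0.0, 0.0, -1.0]]
wrist_force: [-1.3, -0.9, 1.2]
gripper_width: 0.999
gripper_force: 0.0
```

Call:
{"name": "apply_moves", "arguments": {"moves": [[[0,0,0],-1.3],[[0,0,0],0],[[0,0,0],0]]}}

```text
time_s: 9.07
tcp_pos: [0.476, 0.1496, 0.2265]
ee_rot: [[0.929, 0.371, -0.0], [0.371, -0.929, -0.0], [-0.0, 0.0, -1.0]]
wrist_force: [-0.2, -0.8, -0.7]
gripper_width: 0.996
gripper_force: 0.0
```

```bash
cat >> h.py <<'E'
def togo(x,y):
    s=r.sense();R=np.array(s["ee_rot"]);d=np.array([x,y])-np.array(s["tcp_pos"])[:2]
    print("t",round(s["time_s"],2),"tcp",np.round(s["tcp_pos"],4),"yaw",np.degrees(np.arctan2(R[1,0],R[0,0])).round(2),"j6",np.round(s["joints"][5],1),"tool dxy mm",np.round(1000*R[:2,:2].T@d,2),"F",np.round(s["wrist_force"],1),"M",np.round(s["moment"],2),"w",s["gripper_width"])
E
python3 drv.py; python3 -c "
from h import *
togo(.5527,.1467)"
```

```text
9.1167 [0.476  0.1498 0.2265] [0.548 0.179 0.388]
driver 0.77 0.125 [551.9 148.5] [26.5 29.9] 23.9
driver 0.77 0.127 [551.9 148.7] [26.3 29.7] 23.9
[([277.9, 116.0], 0.62)]
stand 0.87 0.045 [552.8 147.2] [75.6 75.8] 32.5
[([280.9, 118.7], 0.61)]
t 9.32 tcp [0.476  0.1501 0.2265] yaw 21.92 j6 75.7 tool dxy mm [69.92 31.82] F [ 0.   0.1 -0.2] M [-0.05  0.04 -0.  ] w 1.001461827374925
```

Call:
{"name": "apply_moves", "arguments": {"moves": [[[0.023,0.0105,0],0],[[0.023,0.0105,0],0],[[0.024,0.0105,0],0],[[0,0,0],0],[[0,0,0],0]]}}

```text
time_s: 9.73
tcp_pos: [0.5532, 0.147, 0.2256]
ee_rot: [[0.928, 0.373, -0.001], [0.373, -0.928, -0.001], [-0.002, 0.0, -1.0]]
wrist_force: [0.1, -0.0, 0.2]
gripper_width: 0.998
gripper_force: 0.0
```

```bash
python3 -c "
from h import *
togo(.5525,.1472)"
```

```text
t 9.73 tcp [0.5532 0.147  0.2256] yaw 21.88 j6 80.8 tool dxy mm [-0.6  -0.44] F [ 0.1 -0.   0.2] M [-0.09 -0.01 -0.01] w 0.9982505843457217
```

Call:
{"name": "apply_moves", "arguments": {"moves": [[[0,0,0.03],0],[[0,0,0.03],0],[[0,0,0.03],0],[[0,0,0.03],0],[[0,0,0.023],0]]}}

```text
time_s: 10.15
tcp_pos: [0.5506, 0.1467, 0.0817]
ee_rot: [[0.927, 0.374, -0.002], [0.374, -0.927, -0.001], [-0.003, -0.0, -1.0]]
wrist_force: [0.3, 0.3, 0.4]
gripper_width: 1.0
gripper_force: 0.0
```

Call:
{"name": "apply_moves", "arguments": {"moves": [[[0,0,0],0],[[0,0,0],0],[[0,0,0],0],[[0,0,0],0],[[0,0,0],0]], "hand": 0.015}}

```text
time_s: 10.57
tcp_pos: [0.5536, 0.1478, 0.0856]
ee_rot: [[0.927, 0.374, 0.003], [0.374, -0.927, 0.002], [0.004, -0.0, -1.0]]
wrist_force: [0.2, -0.9, 0.5]
gripper_width: 0.703
gripper_force: 0.0
```

Call:
{"name": "apply_moves", "arguments": {"moves": [[[0,0,0],0],[[0,0,0],0],[[0,0,0],0],[[0,0,0],0],[[0,0,0],0]]}}

```text
time_s: 10.98
tcp_pos: [0.5527, 0.1471, 0.0836]
ee_rot: [[0.927, 0.374, 0.0], [0.374, -0.927, 0.0], [0.0, 0.0, -1.0]]
wrist_force: [-0.4, -0.1, -0.0]
gripper_width: 0.326
gripper_force: 0.7
```

```bash
python3 -c "
from h import *
togo(.5525,.1472);print(r.sense()['gripper_force'])"
```

```text
t 10.98 tcp [0.5527 0.1471 0.0836] yaw 21.97 j6 80.8 tool dxy mm [-0.13 -0.17] F [-0.4 -0.1 -0. ] M [ 0.06 -0.04 -0.  ] w 0.32577770849437915
0.6626632555531131
```

Call:
{"name": "apply_moves", "arguments": {"moves": [[[0,0,0],0],[[0,0,0],0],[[0,0,0],0],[[0,0,0],0],[[0,0,0],0]]}}

```text
time_s: 11.4
tcp_pos: [0.5527, 0.1471, 0.0836]
ee_rot: [[0.927, 0.374, -0.0], [0.374, -0.927, -0.0], [-0.0, 0.0, -1.0]]
wrist_force: [0.2, -0.1, 0.7]
gripper_width: 0.32
gripper_force: 29.9
```

Call:
{"name": "apply_moves", "arguments": {"moves": [[[0,0,-0.01],0],[[0,0,-0.015],0],[[0,0,-0.02],0],[[0,0,-0.02],0],[[0,0,-0.015],0]]}}

```text
time_s: 11.82
tcp_pos: [0.5528, 0.1472, 0.1654]
ee_rot: [[0.927, 0.374, 0.001], [0.374, -0.927, 0.0], [0.001, -0.0, -1.0]]
wrist_force: [0.5, -0.2, -2.9]
gripper_width: 0.322
gripper_force: 29.9
```

Call:
{"name": "apply_moves", "arguments": {"moves": [[[0,0,0],0],[[0,0,0],0],[[0,0,0],0],[[0,0,0],0],[[0,0,0],0]]}}

```text
time_s: 12.23
tcp_pos: [0.5519, 0.1468, 0.1621]
ee_rot: [[0.927, 0.374, -0.003], [0.374, -0.927, -0.001], [-0.003, 0.0, -1.0]]
wrist_force: [0.3, -0.7, -1.5]
gripper_width: 0.321
gripper_force: 29.9
```

```bash
python3 -c "
from h import *
togo(.5667,-.163);print(r.sense()['gripper_force'])
t=cap('scene');print([(np.round(np.array(d['at'])*[512,384],1).tolist(),round(d['confidence'],2)) for d in models.place_of(t,'driver')],proj(t,[.5525,.1472,.083]))"
```

```text
t 12.23 tcp [0.5519 0.1468 0.1621] yaw 21.96 j6 80.8 tool dxy mm [-102.14  292.86] F [ 0.3 -0.7 -1.5] M [-0.05 -0.02  0.02] w 0.3208842066676327
29.904303814982995
[([314.9, 193.3], 0.49)] [[314.69252352 192.99970297]]
```

Call:
{"name": "apply_moves", "arguments": {"moves": [[[-0.0102,0.0293,0],0],[[-0.0102,0.0293,0],0],[[-0.0102,0.0293,0],0],[[-0.0102,0.0293,0],0],[[-0.0102,0.0293,0],0]]}}

```text
time_s: 12.75
tcp_pos: [0.5599, -0.0091, 0.1632]
ee_rot: [[0.927, 0.375, -0.001], [0.375, -0.927, -0.0], [-0.001, -0.0, -1.0]]
wrist_force: [0.3, -0.3, -2.7]
gripper_width: 0.319
gripper_force: 29.9
```

Call:
{"name": "apply_moves", "arguments": {"moves": [[[-0.0102,0.0293,0],0],[[-0.0102,0.0293,0],0],[[-0.0102,0.0293,0],0],[[-0.0102,0.0293,0],0],[[-0.0102,0.0293,0],0]]}}

```text
time_s: 13.17
tcp_pos: [0.5674, -0.1642, 0.1631]
ee_rot: [[0.927, 0.374, -0.001], [0.374, -0.927, 0.0], [-0.001, -0.0, -1.0]]
wrist_force: [0.5, 0.5, -2.6]
gripper_width: 0.319
gripper_force: 29.9
```

Call:
{"name": "apply_moves", "arguments": {"moves": [[[0,0,0],7],[[0,0,0],7],[[0,0,0],7],[[0,0,0],7],[[0,0,0],0]]}}

```text
time_s: 13.58
tcp_pos: [0.5675, -0.1629, 0.163]
ee_rot: [[0.994, -0.107, -0.001], [-0.107, -0.994, 0.0], [-0.001, 0.0, -1.0]]
wrist_force: [0.3, 0.8, -2.8]
gripper_width: 0.321
gripper_force: 29.9
```

Call:
{"name": "apply_moves", "arguments": {"moves": [[[0,0,0],0],[[0,0,0],0],[[0,0,0],0],[[0,0,0],0]]}}

```text
time_s: 13.92
tcp_pos: [0.5677, -0.1626, 0.1635]
ee_rot: [[0.995, -0.104, -0.0], [-0.104, -0.995, 0.0], [-0.0, 0.0, -1.0]]
wrist_force: [0.6, 0.2, -2.8]
gripper_width: 0.322
gripper_force: 29.9
```

```bash
python3 -c "
from h import *
togo(.5667,-.163);print(r.sense()['joints'])
w=cap('wrist');cv2.imwrite('pics/w8.png',w['frame'])
print(proj(w,[.5667,-.163,.049]))
for n in('wrist','scene','top'):
  t=cap(n)
  for k in('driver','screw_top'):
    print(n,k,[(np.round(np.array(d['at'])*[512,384],1).tolist(),round(d['confidence'],2)) for d in models.place_of(t,k)],proj(t,[.5667,-.163,.0885 if k=='driver' else .049]))"
```

```text
t 13.92 tcp [ 0.5677 -0.1626  0.1635] yaw -5.95 j6 84.3 tool dxy mm [-0.96  0.5 ] F [ 0.6  0.2 -2.8] M [-0.04  0.02 -0.02] w 0.3215841472919173
[-2.83260280e-01  2.14413357e+01 -9.43190738e+00 -5.48234599e-04
 -5.91316388e+01  8.43320306e+01]
[[256.62658489 192.35600571]]
wrist driver [([255.2, 204.9], 0.85)] [[256.77446993 204.61246597]]
wrist screw_top [([257.5, 191.4], 0.55)] [[256.61850419 192.36126031]]
scene driver [([218.0, 194.0], 0.64)] [[216.52242003 193.42540422]]
scene screw_top [([381.8, 234.0], 0.61), ([218.9, 203.8], 0.56), ([241.9, 171.7], 0.51), ([144.0, 238.1], 0.44)] [[217.48248464 203.22584626]]
top driver [([300.5, 174.8], 0.55)] [[299.87541145 177.49910702]]
top screw_top [([275.5, 242.6], 0.59), ([356.1, 125.2], 0.43)] [[298.91002923 179.71432731]]
```

Call:
{"name": "apply_moves", "arguments": {"moves": [[[-0.001,0.0005,0.01],0],[[0,0,0.01],0],[[0,0,0.01],0],[[0,0,0.006],0],[[0,0,0],0]]}}

```text
time_s: 14.83
tcp_pos: [0.5651, -0.163, 0.1249]
ee_rot: [[0.994, -0.105, -0.005], [-0.105, -0.994, 0.001], [-0.005, -0.0, -1.0]]
wrist_force: [-0.5, -0.1, -1.3]
gripper_width: 0.319
gripper_force: 29.9
```

Call:
{"name": "apply_moves", "arguments": {"moves": [[[0,0,0],0],[[0,0,0],0],[[0,0,0],0],[[0,0,0],0],[[0,0,0],0]]}}

```text
time_s: 15.25
tcp_pos: [0.5669, -0.1631, 0.128]
ee_rot: [[0.994, -0.105, 0.001], [-0.105, -0.994, -0.0], [0.001, -0.0, -1.0]]
wrist_force: [-0.1, 1.6, -2.1]
gripper_width: 0.323
gripper_force: 29.9
```

```bash
python3 -c "
from h import *
togo(.5667,-.163)"
```

```text
t 15.25 tcp [ 0.5669 -0.1631  0.128 ] yaw -6.03 j6 84.3 tool dxy mm [-0.2  -0.13] F [-0.1  1.6 -2.1] M [ 0.   -0.05  0.01] w 0.3226455296150609
```

Call:
{"name": "apply_moves", "arguments": {"moves": [[[0,0,0.001],0],[[0,0,0.001],0],[[0,0,0.001],0],[[0,0,0.001],0],[[0,0,0],0]]}}

```text
time_s: 15.67
tcp_pos: [0.5664, -0.1631, 0.1232]
ee_rot: [[0.994, -0.105, -0.001], [-0.105, -0.994, 0.0], [-0.001, -0.0, -1.0]]
wrist_force: [1.1, -0.3, -1.8]
gripper_width: 0.321
gripper_force: 29.9
```

```bash
python3 -c "
from h import *
togo(.5667,-.163)"
```

```text
t 15.67 tcp [ 0.5664 -0.1631  0.1232] yaw -6.03 j6 84.3 tool dxy mm [ 0.25 -0.14] F [ 1.1 -0.3 -1.8] M [ 0.04  0.01 -0.05] w 0.32061542668755616
```

Call:
{"name": "apply_moves", "arguments": {"moves": [[[0,0,0.001],0],[[0,0,0.001],0],[[0,0,0],0],[[0,0,0],0]]}}

```text
time_s: 16.0
tcp_pos: [0.5666, -0.1631, 0.1214]
ee_rot: [[0.994, -0.105, -0.0], [-0.105, -0.994, 0.0], [-0.0, 0.0, -1.0]]
wrist_force: [-0.8, 0.4, -1.6]
gripper_width: 0.321
gripper_force: 29.9
```

```bash
python3 -c "
from h import *
togo(.5667,-.163)"
```

```text
t 16.0 tcp [ 0.5666 -0.1631  0.1214] yaw -6.03 j6 84.3 tool dxy mm [ 0.1  -0.14] F [-0.8  0.4 -1.6] M [-0.03  0.01 -0.03] w 0.3214218931091049
```

Call:
{"name": "apply_moves", "arguments": {"moves": [[[0,0,0.001],0],[[0,0,0.001],0],[[0,0,0],0],[[0,0,0],0]]}}

```text
time_s: 16.33
tcp_pos: [0.5666, -0.1631, 0.1195]
ee_rot: [[0.994, -0.105, -0.0], [-0.105, -0.994, 0.0], [-0.0, -0.0, -1.0]]
wrist_force: [-0.5, 0.5, -1.8]
gripper_width: 0.32
gripper_force: 29.9
```

```bash
python3 -c "
from h import *
togo(.5667,-.163)"
```

```text
t 16.33 tcp [ 0.5666 -0.1631  0.1195] yaw -6.03 j6 84.3 tool dxy mm [ 0.1 -0.1] F [-0.5  0.5 -1.8] M [-0.03 -0.    0.02] w 0.3195852817906584
```

Call:
{"name": "apply_moves", "arguments": {"moves": [[[0,0,0.001],0],[[0,0,0.001],0],[[0,0,0],0],[[0,0,0],0]]}}

```text
time_s: 16.67
tcp_pos: [0.5666, -0.1632, 0.1175]
ee_rot: [[0.994, -0.105, -0.0], [-0.105, -0.994, -0.0], [-0.0, 0.0, -1.0]]
wrist_force: [-1.0, 0.3, -3.6]
gripper_width: 0.32
gripper_force: 29.9
```

Call:
{"name": "apply_moves", "arguments": {"moves": [[[0,0,0.0005],0],[[0,0,0.0005],0],[[0,0,0],0],[[0,0,0],0]]}}

```text
time_s: 17.0
tcp_pos: [0.5666, -0.1632, 0.1165]
ee_rot: [[0.994, -0.105, 0.0], [-0.105, -0.994, -0.0], [0.0, 0.0, -1.0]]
wrist_force: [0.2, -0.9, -2.1]
gripper_width: 0.318
gripper_force: 29.9
```

```bash
python3 -c "
from h import *
togo(.5667,-.163)"
```

```text
t 17.0 tcp [ 0.5666 -0.1632  0.1165] yaw -6.03 j6 84.3 tool dxy mm [ 0.04 -0.18] F [ 0.2 -0.9 -2.1] M [-0.23 -0.05  0.03] w 0.317680284983959
```

Past the shoulder with no resistance, so the yaw fits. I continue to the roof.

Call:
{"name": "apply_moves", "arguments": {"moves": [[[0,0,0.001],0],[[0,0,0.001],0],[[0,0,0.001],0],[[0,0,0],0],[[0,0,0],0]]}}

```text
time_s: 17.42
tcp_pos: [0.5666, -0.1631, 0.1134]
ee_rot: [[0.994, -0.105, -0.0], [-0.105, -0.994, -0.0], [-0.0, 0.0, -1.0]]
wrist_force: [0.0, -1.8, -3.2]
gripper_width: 0.319
gripper_force: 29.9
```

Call:
{"name": "apply_moves", "arguments": {"moves": [[[0,0,0.0005],0],[[0,0,0],0],[[0,0,0],0]]}}

```text
time_s: 17.67
tcp_pos: [0.5666, -0.1632, 0.113]
ee_rot: [[0.994, -0.105, -0.0], [-0.105, -0.994, -0.0], [-0.0, 0.0, -1.0]]
wrist_force: [-0.1, -1.3, -1.5]
gripper_width: 0.32
gripper_force: 29.9
```

Call:
{"name": "apply_moves", "arguments": {"moves": [[[0,0,0.0005],0],[[0,0,0],0],[[0,0,0],0]]}}

```text
time_s: 17.92
tcp_pos: [0.5667, -0.1631, 0.1126]
ee_rot: [[0.994, -0.105, 0.0], [-0.105, -0.994, -0.0], [0.0, 0.0, -1.0]]
wrist_force: [0.4, -1.2, -1.3]
gripper_width: 0.324
gripper_force: 29.9
```

```bash
python3 -c "
from h import *
togo(.5667,-.163)"
```

```text
t 17.92 tcp [ 0.5667 -0.1631  0.1126] yaw -6.02 j6 84.3 tool dxy mm [ 0.01 -0.15] F [ 0.4 -1.2 -1.3] M [-0.42 -0.02  0.03] w 0.323603384795667
```

Call:
{"name": "apply_moves", "arguments": {"moves": [[[0,0.0005,0.0003],0],[[0,0,0],0],[[0,0,0],0]]}}

```text
time_s: 18.17
tcp_pos: [0.5667, -0.1634, 0.1125]
ee_rot: [[0.994, -0.105, 0.0], [-0.105, -0.994, 0.0], [0.0, -0.0, -1.0]]
wrist_force: [-0.3, -0.1, 0.1]
gripper_width: 0.318
gripper_force: 29.9
```

```bash
python3 -c "
from h import *
togo(.5667,-.163)"
```

```text
t 18.17 tcp [ 0.5667 -0.1634  0.1125] yaw -6.03 j6 84.4 tool dxy mm [-0.04 -0.38] F [-0.3 -0.1  0.1] M [0.28 0.16 0.  ] w 0.3177183406428832
```

Call:
{"name": "apply_moves", "arguments": {"moves": [[[0,0,0.0003],0],[[0,0,0],0],[[0,0,0],0]]}}

```text
time_s: 18.42
tcp_pos: [0.5668, -0.1634, 0.1124]
ee_rot: [[0.994, -0.105, 0.001], [-0.105, -0.994, 0.0], [0.001, -0.0, -1.0]]
wrist_force: [-1.6, 2.0, 2.9]
gripper_width: 0.32
gripper_force: 29.9
```

```bash
python3 -c "
from h import *
togo(.5667,-.163)"
```

```text
t 18.42 tcp [ 0.5668 -0.1634  0.1124] yaw -6.02 j6 84.4 tool dxy mm [-0.12 -0.39] F [-1.6  2.   2.9] M [ 0.67  0.41 -0.01] w 0.31982668002690556
```

Call:
{"name": "apply_moves", "arguments": {"moves": [[[0,-0.0002,0.0005],0],[[0,0,0],0],[[0,0,0],0]]}}

```text
time_s: 18.67
tcp_pos: [0.5668, -0.1634, 0.1123]
ee_rot: [[0.995, -0.105, 0.001], [-0.105, -0.995, -0.0], [0.001, 0.0, -1.0]]
wrist_force: [-1.8, 1.9, 5.4]
gripper_width: 0.32
gripper_force: 29.9
```

```bash
python3 -c "
from h import *
togo(.5667,-.163)"
```

```text
t 18.67 tcp [ 0.5668 -0.1634  0.1123] yaw -6.01 j6 84.3 tool dxy mm [-0.17 -0.35] F [-1.8  1.9  5.4] M [0.7  0.67 0.05] w 0.3196873741542103
```

Call:
{"name": "apply_moves", "arguments": {"moves": [[[0,0,0.0003],0],[[0,0,0],0],[[0,0,0],0]]}}

```text
time_s: 18.92
tcp_pos: [0.5669, -0.1634, 0.1123]
ee_rot: [[0.995, -0.105, 0.001], [-0.105, -0.995, -0.0], [0.001, 0.0, -1.0]]
wrist_force: [-2.4, 1.7, 6.8]
gripper_width: 0.323
gripper_force: 29.9
```

```bash
python3 -c "
from h import *
togo(.5667,-.163)"
```

```text
t 18.92 tcp [ 0.5669 -0.1634  0.1123] yaw -6.0 j6 84.3 tool dxy mm [-0.22 -0.38] F [-2.4  1.7  6.8] M [0.79 0.71 0.01] w 0.3229528655554395
```

Call:
{"name": "apply_moves", "arguments": {"moves": [[[-0.0003,-0.0002,0.0006],0],[[0,0,0],0],[[0,0,0],0]]}}

```text
time_s: 19.17
tcp_pos: [0.5668, -0.1634, 0.1122]
ee_rot: [[0.995, -0.104, 0.001], [-0.104, -0.995, -0.001], [0.002, 0.001, -1.0]]
wrist_force: [-1.8, 2.7, 8.4]
gripper_width: 0.319
gripper_force: 29.9
```

Call:
{"name": "apply_moves", "arguments": {"moves": [[[0,0,0.0003],0],[[0,0,0],0],[[0,0,0],0]]}}

```text
time_s: 19.42
tcp_pos: [0.5669, -0.1634, 0.1122]
ee_rot: [[0.995, -0.104, 0.002], [-0.104, -0.995, -0.001], [0.002, 0.001, -1.0]]
wrist_force: [-2.4, 1.8, 9.1]
gripper_width: 0.322
gripper_force: 29.9
```

```bash
python3 -c "
from h import *
togo(.5667,-.163)"
```

```text
t 19.42 tcp [ 0.5669 -0.1634  0.1122] yaw -5.99 j6 84.3 tool dxy mm [-0.21 -0.38] F [-2.4  1.8  9.1] M [ 0.82  0.99 -0.03] w 0.3222457638018708
```

Call:
{"name": "apply_moves", "arguments": {"moves": [[[0,0,0.0006],0],[[0,0,0],0],[[0,0,0],0]]}}

```text
time_s: 19.67
tcp_pos: [0.5669, -0.1634, 0.1121]
ee_rot: [[0.995, -0.104, 0.002], [-0.104, -0.995, -0.001], [0.002, 0.001, -1.0]]
wrist_force: [-2.9, 2.0, 11.3]
gripper_width: 0.321
gripper_force: 29.9
```

Call:
{"name": "apply_moves", "arguments": {"moves": [[[0,0,0.0002],0],[[0,0,0],0],[[0,0,0],0]]}}

```text
time_s: 19.92
tcp_pos: [0.567, -0.1635, 0.1121]
ee_rot: [[0.995, -0.104, 0.002], [-0.104, -0.995, -0.001], [0.002, 0.001, -1.0]]
wrist_force: [-3.1, 3.1, 12.8]
gripper_width: 0.319
gripper_force: 29.9
```

Call:
{"name": "apply_moves", "arguments": {"moves": [[[0,0,0],0],[[0,0,0],0],[[0,0,0],0]]}}

```text
time_s: 20.17
tcp_pos: [0.5669, -0.1634, 0.1121]
ee_rot: [[0.995, -0.104, 0.002], [-0.104, -0.995, -0.001], [0.002, 0.001, -1.0]]
wrist_force: [-3.0, 2.4, 11.6]
gripper_width: 0.32
gripper_force: 29.9
```

```bash
python3 -c "
from h import *
togo(.5667,-.163)"
```

```text
t 20.17 tcp [ 0.5669 -0.1634  0.1121] yaw -5.97 j6 84.3 tool dxy mm [-0.28 -0.41] F [-3.   2.4 11.6] M [ 0.88  1.26 -0.02] w 0.320336476507494
```

Call:
{"name": "apply_moves", "arguments": {"moves": [[[0,0,0.0002],4],[[0,0,0],4],[[0,0,0],0],[[0,0,0],0],[[0,0,0],0]]}}

```text
time_s: 20.58
tcp_pos: [0.567, -0.1635, 0.1119]
ee_rot: [[0.97, -0.241, 0.002], [-0.241, -0.97, -0.001], [0.002, 0.001, -1.0]]
wrist_force: [-4.1, 2.1, 11.9]
gripper_width: 0.316
gripper_force: 29.9
```

```bash
python3 -c "
from h import *
togo(.5667,-.163)"
```

```text
t 20.58 tcp [ 0.567  -0.1635  0.1119] yaw -13.96 j6 76.3 tool dxy mm [-0.46 -0.43] F [-4.1  2.1 11.9] M [0.8  1.26 0.07] w 0.31550871240416184
```

Call:
{"name": "apply_moves", "arguments": {"moves": [[[0,0,0.0001],4],[[0,0,0.0001],4],[[0,0,0],0],[[0,0,0],0],[[0,0,0],0]]}}

```text
time_s: 21.0
tcp_pos: [0.5671, -0.1636, 0.1118]
ee_rot: [[0.927, -0.374, 0.002], [-0.374, -0.927, -0.001], [0.003, 0.0, -1.0]]
wrist_force: [-3.8, 1.5, 11.9]
gripper_width: 0.322
gripper_force: 29.9
```

```bash
python3 -c "
from h import *
togo(.5667,-.163)"
```

```text
t 21.0 tcp [ 0.5671 -0.1636  0.1118] yaw -21.96 j6 68.3 tool dxy mm [-0.63 -0.43] F [-3.8  1.5 11.9] M [0.72 1.2  0.  ] w 0.3221233045785939
```

Call:
{"name": "apply_moves", "arguments": {"moves": [[[-0.0003,0,0.0002],4],[[0,0,0.0001],4],[[0,0,0.0001],4],[[0,0,0.0001],4],[[0,0,0],0]]}}

```text
time_s: 21.42
tcp_pos: [0.5672, -0.1638, 0.1114]
ee_rot: [[0.787, -0.617, 0.003], [-0.617, -0.787, -0.002], [0.004, -0.0, -1.0]]
wrist_force: [-2.6, 1.8, 11.1]
gripper_width: 0.322
gripper_force: 29.9
```

```bash
python3 -c "
from h import *
togo(.5667,-.163)"
```

```text
t 21.42 tcp [ 0.5672 -0.1638  0.1114] yaw -38.1 j6 52.2 tool dxy mm [-0.85 -0.36] F [-2.6  1.8 11.1] M [ 0.43  1.07 -0.02] w 0.3217034196926783
```

Call:
{"name": "apply_moves", "arguments": {"moves": [[[0,0,0.0002],4],[[0,0,0.0001],4],[[0,0,0.0001],4],[[0,0,0.0001],4],[[0,0,0],0]]}}

```text
time_s: 21.83
tcp_pos: [0.5672, -0.164, 0.111]
ee_rot: [[0.587, -0.81, 0.003], [-0.81, -0.587, -0.002], [0.004, -0.001, -1.0]]
wrist_force: [-2.4, 0.6, 12.1]
gripper_width: 0.321
gripper_force: 29.9
```

```bash
python3 -c "
from h import *
togo(.5667,-.163)"
```

```text
t 21.83 tcp [ 0.5672 -0.164   0.111 ] yaw -54.09 j6 36.2 tool dxy mm [-1.12 -0.18] F [-2.4  0.6 12.1] M [0.18 1.03 0.03] w 0.3208539226880219
```

Call:
{"name": "apply_moves", "arguments": {"moves": [[[0,0,0.0002],4],[[0,0,0.0001],4],[[0,0,0.0001],4],[[0,0,0.0001],4],[[0,0,0.0001],4]]}}

```text
time_s: 22.25
tcp_pos: [0.5672, -0.1642, 0.1105]
ee_rot: [[0.273, -0.962, 0.003], [-0.962, -0.273, -0.003], [0.003, -0.002, -1.0]]
wrist_force: [-3.3, -0.1, 12.4]
gripper_width: 0.321
gripper_force: 29.9
```

Call:
{"name": "apply_moves", "arguments": {"moves": [[[0,0,0.0001],4],[[0,0,0.0001],4],[[0,0,0.0001],4],[[0,0,0.0001],4],[[0,0,0.0001],4]]}}

```text
time_s: 22.67
tcp_pos: [0.5671, -0.1645, 0.1101]
ee_rot: [[-0.072, -0.997, 0.003], [-0.997, 0.072, -0.003], [0.003, -0.003, -1.0]]
wrist_force: [-4.2, -1.1, 14.1]
gripper_width: 0.318
gripper_force: 29.9
```

```bash
python3 -c "
from h import *
togo(.5667,-.163)"
```

```text
t 22.67 tcp [ 0.5671 -0.1645  0.1101] yaw -94.14 j6 -3.9 tool dxy mm [-1.44  0.48] F [-4.2 -1.1 14.1] M [-0.33  1.21 -0.  ] w 0.3179931144493313
```

Call:
{"name": "apply_moves", "arguments": {"moves": [[[0,0.0003,0],4],[[0,0,0.0001],4],[[0,0,0.0001],4],[[0,0,0.0001],4],[[0,0,0.0001],4]]}}

```text
time_s: 23.08
tcp_pos: [0.5668, -0.1646, 0.1097]
ee_rot: [[-0.409, -0.913, 0.003], [-0.913, 0.409, -0.003], [0.002, -0.004, -1.0]]
wrist_force: [-3.6, -2.0, 12.4]
gripper_width: 0.316
gripper_force: 29.9
```

```bash
python3 -c "
from h import *
togo(.5667,-.163)"
```

```text
t 23.08 tcp [ 0.5668 -0.1646  0.1097] yaw -114.13 j6 -23.9 tool dxy mm [-1.44  0.81] F [-3.6 -2.  12.4] M [-0.54  1.09  0.02] w 0.3157897540515534
```

Call:
{"name": "apply_moves", "arguments": {"moves": [[[0,0,0.0001],4],[[0,0,0.0001],4],[[0,0,0.0001],4],[[0,0,0.0001],4],[[0,0,0],4]]}}

```text
time_s: 23.5
tcp_pos: [0.5666, -0.1648, 0.1092]
ee_rot: [[-0.696, -0.718, 0.002], [-0.718, 0.696, -0.003], [0.001, -0.004, -1.0]]
wrist_force: [-2.9, -2.3, 12.4]
gripper_width: 0.321
gripper_force: 29.9
```

```bash
python3 -c "
from h import *
togo(.5667,-.163)"
```

```text
t 23.5 tcp [ 0.5666 -0.1648  0.1092] yaw -134.14 j6 -43.9 tool dxy mm [-1.34  1.16] F [-2.9 -2.3 12.4] M [-0.8   1.09 -0.07] w 0.32077246266061776
```

Call:
{"name": "apply_moves", "arguments": {"moves": [[[0,0,0.0001],4],[[0,0,0.0001],4],[[0,0,0.0001],4],[[0,0,0.0001],4],[[0,0,0.0001],4]]}}

```text
time_s: 23.92
tcp_pos: [0.5664, -0.1648, 0.1088]
ee_rot: [[-0.9, -0.436, 0.002], [-0.436, 0.9, -0.003], [-0.0, -0.004, -1.0]]
wrist_force: [-4.3, -2.7, 14.0]
gripper_width: 0.323
gripper_force: 29.9
```

Call:
{"name": "apply_moves", "arguments": {"moves": [[[0,0,0.0001],4],[[0,0,0.0001],4],[[0,0,0.0001],4],[[0,0,0.0001],4],[[0,0,0],4]]}}

```text
time_s: 24.33
tcp_pos: [0.566, -0.1648, 0.1083]
ee_rot: [[-0.995, -0.102, 0.001], [-0.102, 0.995, -0.003], [-0.001, -0.004, -1.0]]
wrist_force: [-4.5, -1.7, 12.8]
gripper_width: 0.32
gripper_force: 29.9
```

```bash
python3 -c "
from h import *
togo(.5667,-.163)"
```

```text
t 24.33 tcp [ 0.566  -0.1648  0.1083] yaw -174.14 j6 -83.9 tool dxy mm [-0.84  1.75] F [-4.5 -1.7 12.8] M [-0.71  1.47  0.02] w 0.3197010712423601
```

Call:
{"name": "apply_moves", "arguments": {"moves": [[[0,0,0.0001],4],[[0,0,0.0001],4],[[0,0,0.0001],4],[[0,0,0.0001],4],[[0,0,0.0001],4]]}}

```text
time_s: 24.75
tcp_pos: [0.5658, -0.1647, 0.1078]
ee_rot: [[-0.97, 0.244, 0.001], [0.244, 0.97, -0.003], [-0.001, -0.003, -1.0]]
wrist_force: [-5.8, -2.1, 14.4]
gripper_width: 0.32
gripper_force: 29.9
```

Call:
{"name": "apply_moves", "arguments": {"moves": [[[0,0,0],0],[[0,0,0],0],[[0,0,0],0],[[0,0,0],0]]}}

```text
time_s: 25.08
tcp_pos: [0.5658, -0.1647, 0.1079]
ee_rot: [[-0.971, 0.241, 0.001], [0.241, 0.971, -0.003], [-0.001, -0.003, -1.0]]
wrist_force: [-4.9, -2.0, 14.2]
gripper_width: 0.319
gripper_force: 29.9
```

```bash
python3 -c "
from h import *
togo(.5667,-.163)"
```

```text
t 25.08 tcp [ 0.5658 -0.1647  0.1079] yaw 166.05 j6 -103.7 tool dxy mm [-0.46  1.9 ] F [-4.9 -2.  14.2] M [-0.55  1.62 -0.03] w 0.3191387622798446
```

Feed is about 4.2 mm. I relax and lift straight off.

Call:
{"name": "apply_moves", "arguments": {"moves": [[[0.0005,0,-0.001],0],[[0,0,-0.001],0],[[0,0,-0.001],0],[[0,0,-0.002],0],[[0,0,-0.003],0]]}}

```text
time_s: 25.5
tcp_pos: [0.5649, -0.1629, 0.1115]
ee_rot: [[-0.97, 0.243, -0.001], [0.243, 0.97, 0.0], [0.001, 0.0, -1.0]]
wrist_force: [0.4, -1.6, -3.8]
gripper_width: 0.315
gripper_force: 29.9
```

Call:
{"name": "apply_moves", "arguments": {"moves": [[[0,0,-0.004],0],[[0,0,-0.004],0],[[0,0,-0.004],0],[[0,0,-0.02],0],[[0,0,-0.02],0]]}}

```text
time_s: 25.92
tcp_pos: [0.5644, -0.1625, 0.1644]
ee_rot: [[-0.97, 0.242, -0.003], [0.242, 0.97, 0.001], [0.003, -0.0, -1.0]]
wrist_force: [0.4, -0.5, -1.2]
gripper_width: 0.321
gripper_force: 29.9
```

Call:
{"name": "apply_moves", "arguments": {"moves": [[[0,0,0],0],[[0,0,0],0],[[0,0,0],0],[[0,0,0],0],[[0,0,0],0]]}}

```text
time_s: 26.33
tcp_pos: [0.5645, -0.1628, 0.1634]
ee_rot: [[-0.97, 0.243, -0.003], [0.243, 0.97, 0.0], [0.003, -0.0, -1.0]]
wrist_force: [0.8, 0.4, -3.1]
gripper_width: 0.324
gripper_force: 29.9
```

```bash
cat > chk.py <<'E'
from h import *
togo(.5525,.1472)
for n in('wrist','scene'):
  t=cap(n)
  for k in('driver','stand','screw_top'):
    print(n,k,[(np.round(np.array(d['at'])*[512,384],1).tolist(),round(d['confidence'],2)) for d in models.place_of(t,k)])
  s=r.sense();p=np.array(s['tcp_pos'])-[0,0,.0736]; print("pred rim",proj(t,p),"stand",proj(t,[.5525,.1472,0]),"screw",proj(t,[.5667,-.163,.0448]))
E
python3 chk.py
```

```text
t 26.33 tcp [ 0.5645 -0.1628  0.1634] yaw 165.96 j6 -103.7 tool dxy mm [ 86.81 297.81] F [ 0.8  0.4 -3.1] M [ 0.04 -0.17  0.02] w 0.32411545432281663
wrist driver [([255.7, 204.9], 0.83)]
wrist stand [([293.9, 146.9], 0.28)]
wrist screw_top [([252.6, 190.5], 0.64), ([253.8, 204.2], 0.37)]
pred rim [[254.16465869 204.56831126]] stand [[526.24087503 103.17981576]] screw [[254.61646647 192.16753694]]
scene driver [([214.3, 192.8], 0.49)]
scene stand [([311.9, 216.9], 0.92), ([234.1, 208.3], 0.55)]
scene screw_top [([144.2, 234.7], 0.61), ([214.4, 206.6], 0.6), ([243.2, 170.7], 0.58)]
pred rim [[216.53509149 192.51095348]] stand [[313.1678029 213.2474895]] screw [[217.58261691 204.24800718]]
```

Call:
{"name": "apply_moves", "arguments": {"moves": [[[0.0087,0.0297,0],0],[[0.0087,0.0297,0],0],[[0.0087,0.0297,0],0],[[0.0087,0.0297,0],0],[[0.0087,0.0297,0],0]]}}

```text
time_s: 27.15
tcp_pos: [0.5589, -0.007, 0.1649]
ee_rot: [[-0.97, 0.243, 0.0], [0.243, 0.97, 0.0], [-0.0, 0.0, -1.0]]
wrist_force: [1.2, -0.2, -1.7]
gripper_width: 0.322
gripper_force: 29.9
```

Call:
{"name": "apply_moves", "arguments": {"moves": [[[0.0087,0.0297,0],0],[[0.0087,0.0297,0],0],[[0.0087,0.0297,0],0],[[0.0087,0.0297,0],0],[[0.0087,0.0297,0],0]]}}

```text
time_s: 27.57
tcp_pos: [0.5526, 0.1478, 0.165]
ee_rot: [[-0.97, 0.242, 0.0], [0.242, 0.97, 0.0], [-0.0, 0.0, -1.0]]
wrist_force: [0.9, -0.7, -1.7]
gripper_width: 0.32
gripper_force: 29.9
```

Call:
{"name": "apply_moves", "arguments": {"moves": [[[0,0,0],0],[[0,0,0],0],[[0,0,0],0],[[0,0,0],0],[[0,0,0],0]]}}

```text
time_s: 27.98
tcp_pos: [0.5529, 0.1452, 0.1648]
ee_rot: [[-0.97, 0.244, -0.0], [0.244, 0.97, -0.0], [0.0, -0.0, -1.0]]
wrist_force: [-1.3, -0.3, -2.8]
gripper_width: 0.315
gripper_force: 29.9
```

```bash
sed -i 's/togo(.5525,.1472)/togo(.5522,.1462)/' chk.py; python3 chk.py; python3 -c "
from h import *
t=cap('top')
f=t['frame'][140:220,260:330]
print(onplane(t,proj(t,[.5667,-.163,.045])[0],.045))
w=cap('wrist');cv2.imwrite('pics/fin.png',np.hstack([cv2.resize(w['frame'],(400,300)),cv2.resize(cap('scene')['frame'][150:262,180:330],(400,300),interpolation=2)]))"
```

```text
t 27.98 tcp [0.5529 0.1452 0.1648] yaw 165.88 j6 -135.1 tool dxy mm [0.9  0.83] F [-1.3 -0.3 -2.8] M [ 0.04 -0.2   0.01] w 0.3150616336717899
wrist driver [([253.5, 204.9], 0.97)]
wrist stand [([256.2, 180.2], 0.76)]
wrist screw_top []
pred rim [[254.60585567 203.47339613]] stand [[255.97935659 178.8625791 ]] screw [[ -9.88521816 265.65850897]]
scene driver [([316.2, 193.2], 0.53)]
scene stand [([313.2, 213.7], 0.78)]
scene screw_top [([215.0, 205.3], 0.51), ([241.0, 172.2], 0.47), ([143.3, 235.2], 0.38)]
pred rim [[314.50219596 190.99888066]] stand [[313.1678029 213.2474895]] screw [[217.58261691 204.24800718]]
[ 0.5667 -0.163   0.045 ]
```

View pics/fin.png

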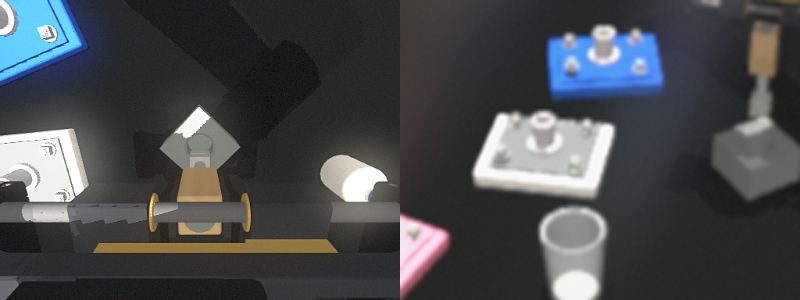

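The left half shows the driver hanging over the hole at (200,145). The right half shows all heads of the white foot low. I lower it in.

Call:
{"name": "apply_moves", "arguments": {"moves": [[[0.0007,0.0007,0.008],0],[[0,0,0.01],0],[[0,0,0.01],0],[[0,0,0.008],0],[[0,0,0],0]]}}

```text
time_s: 28.95
tcp_pos: [0.5507, 0.1465, 0.1258]
ee_rot: [[-0.97, 0.243, -0.005], [0.243, 0.97, -0.002], [0.004, -0.003, -1.0]]
wrist_force: [-0.2, -0.6, -2.5]
gripper_width: 0.318
gripper_force: 29.9
```

Call:
{"name": "apply_moves", "arguments": {"moves": [[[0,0,0],0],[[0,0,0],0],[[0,0,0],0],[[0,0,0],0],[[0,0,0],0]]}}

```text
time_s: 29.37
tcp_pos: [0.5526, 0.1473, 0.1292]
ee_rot: [[-0.97, 0.242, 0.001], [0.242, 0.97, 0.0], [-0.001, 0.001, -1.0]]
wrist_force: [0.1, 0.8, -1.1]
gripper_width: 0.319
gripper_force: 29.9
```

```bash
python3 -c "
from h import *
togo(.5522,.1462)"
```

```text
t 29.37 tcp [0.5526 0.1473 0.1292] yaw 165.97 j6 -135.2 tool dxy mm [ 0.11 -1.12] F [ 0.1  0.8 -1.1] M [-0.   -0.18  0.01] w 0.31896200745382447
```

Call:
{"name": "apply_moves", "arguments": {"moves": [[[0,-0.0007,0.004],0],[[0,0,0.004],0],[[0,0,0.004],0],[[0,0,0.004],0],[[0,0,0],0]]}}

```text
time_s: 29.78
tcp_pos: [0.5514, 0.1461, 0.1114]
ee_rot: [[-0.97, 0.243, -0.002], [0.243, 0.97, -0.001], [0.002, -0.001, -1.0]]
wrist_force: [0.3, -0.8, -3.5]
gripper_width: 0.326
gripper_force: 29.9
```

Call:
{"name": "apply_moves", "arguments": {"moves": [[[0,0,0.004],0],[[0,0,0.004],0],[[0,0,0.004],0],[[0,0,0],0],[[0,0,0],0]]}}

```text
time_s: 30.2
tcp_pos: [0.552, 0.1463, 0.1004]
ee_rot: [[-0.97, 0.242, -0.001], [0.242, 0.97, -0.0], [0.001, -0.001, -1.0]]
wrist_force: [0.7, -0.1, -2.9]
gripper_width: 0.323
gripper_force: 29.9
```

```bash
python3 -c "
from h import *
togo(.5522,.1462)"
```

```text
t 30.2 tcp [0.552  0.1463 0.1004] yaw 165.97 j6 -135.1 tool dxy mm [-0.2 -0.1] F [ 0.7 -0.1 -2.9] M [ 0.04 -0.17  0.01] w 0.32271400183801685
```

Call:
{"name": "apply_moves", "arguments": {"moves": [[[0,0,0.004],0],[[0,0,0.004],0],[[0,0,0.004],0],[[0,0,0.002],0],[[0,0,0],0]]}}

```text
time_s: 30.62
tcp_pos: [0.5517, 0.1462, 0.086]
ee_rot: [[-0.97, 0.243, -0.001], [0.243, 0.97, -0.001], [0.001, -0.001, -1.0]]
wrist_force: [0.8, 0.1, -1.7]
gripper_width: 0.324
gripper_force: 29.9
```

Call:
{"name": "apply_moves", "arguments": {"moves": [[[0,0,0.001],0],[[0,0,0.001],0],[[0,0,0],0],[[0,0,0],0]]}}

```text
time_s: 30.95
tcp_pos: [0.5522, 0.1465, 0.0848]
ee_rot: [[-0.97, 0.242, 0.0], [0.242, 0.97, 0.0], [-0.0, 0.0, -1.0]]
wrist_force: [0.9, -0.0, -1.9]
gripper_width: 0.322
gripper_force: 29.9
```

Call:
{"name": "apply_moves", "arguments": {"moves": [[[0,0,0.0005],0],[[0,0,0.0005],0],[[0,0,0],0],[[0,0,0],0]]}}

```text
time_s: 31.28
tcp_pos: [0.5522, 0.1465, 0.0838]
ee_rot: [[-0.97, 0.242, 0.0], [0.242, 0.97, -0.0], [-0.0, -0.0, -1.0]]
wrist_force: [-0.0, 0.2, -1.7]
gripper_width: 0.321
gripper_force: 29.9
```

```bash
python3 -c "
from h import *
togo(.5522,.1462)"
```

```text
t 31.28 tcp [0.5522 0.1465 0.0838] yaw 165.97 j6 -135.1 tool dxy mm [-0.08 -0.25] F [-0.   0.2 -1.7] M [ 0.06 -0.14  0.03] w 0.32101603679138735
```

Call:
{"name": "apply_moves", "arguments": {"moves": [[[0,0,0.0005],0],[[0,0,0],0],[[0,0,0],0],[[0,0,0],0]]}}

```text
time_s: 31.62
tcp_pos: [0.5523, 0.1465, 0.0835]
ee_rot: [[-0.97, 0.242, 0.0], [0.242, 0.97, 0.0], [-0.0, 0.0, -1.0]]
wrist_force: [-0.5, -0.0, 0.6]
gripper_width: 0.318
gripper_force: 29.9
```

Call:
{"name": "apply_moves", "arguments": {"moves": [[[0,0,0],0],[[0,0,0],0],[[0,0,0],0],[[0,0,0],0],[[0,0,0],0]], "hand": 0.06}}

```text
time_s: 32.03
tcp_pos: [0.5523, 0.1465, 0.0833]
ee_rot: [[-0.97, 0.242, 0.0], [0.242, 0.97, 0.0], [-0.0, 0.0, -1.0]]
wrist_force: [0.5, -0.1, -0.2]
gripper_width: 0.609
gripper_force: 0.0
```

Call:
{"name": "apply_moves", "arguments": {"moves": [[[0,0,0],0],[[0,0,0],0],[[0,0,0],0],[[0,0,0],0],[[0,0,0],0]], "hand": 0.087}}

```text
time_s: 32.45
tcp_pos: [0.5522, 0.1465, 0.0833]
ee_rot: [[-0.97, 0.242, 0.0], [0.242, 0.97, -0.0], [-0.0, 0.0, -1.0]]
wrist_force: [0.4, -0.1, 0.6]
gripper_width: 0.955
gripper_force: 0.0
```

```bash
python3 -c "
from h import *
togo(.5522,.1462);print(r.sense()['gripper_force'])"
```

```text
t 32.45 tcp [0.5522 0.1465 0.0833] yaw 165.97 j6 -135.1 tool dxy mm [-0.05 -0.26] F [ 0.4 -0.1  0.6] M [ 0.04 -0.13  0.  ] w 0.9551709187966267
0.0
```

Call:
{"name": "apply_moves", "arguments": {"moves": [[[0,0,-0.02],0],[[0,0,-0.03],0],[[0,0,-0.03],0],[[0,0,-0.03],0],[[0,0,-0.03],0]]}}

```text
time_s: 32.87
tcp_pos: [0.5519, 0.1463, 0.2247]
ee_rot: [[-0.97, 0.242, -0.0], [0.242, 0.97, -0.0], [0.0, -0.0, -1.0]]
wrist_force: [1.3, 0.5, -1.0]
gripper_width: 0.997
gripper_force: 0.0
```

Call:
{"name": "apply_moves", "arguments": {"moves": [[[0.03,0,0],0],[[0.03,0,0],0],[[0,0,0],0],[[0,0,0],0],[[0,0,0],0]]}}

```text
time_s: 33.28
tcp_pos: [0.4942, 0.1612, 0.2236]
ee_rot: [[-0.97, 0.242, 0.001], [0.242, 0.97, 0.0], [-0.001, 0.0, -1.0]]
wrist_force: [-0.5, -0.7, -0.7]
gripper_width: 0.998
gripper_force: 0.0
```

```bash
python3 drv.py
python3 - <<'E'
from h import *
togo(.55,.147)
s=cap("scene")
for X in([.5525,.147,.01],[.5525,.147,0]): print(proj(s,X))
for k in("driver","stand","beaker","bottle","tube_rack"): print(k,[(np.round(np.array(d["at"])*[512,384],1).tolist(),round(d["confidence"],2)) for d in models.place_of(s,k)][:2])
E
```

```text
33.3333 [0.4945 0.1611 0.2233] [0.42  0.18  0.385]
driver 0.91 0.125 [533.9 152.8] [27.3 53.3] 75.3
driver 0.91 0.127 [533.1 153. ] [27.1 52.9] 75.3
[([255.0, 215.9], 0.94)]
stand 0.81 0.045 [547.7 148.9] [82.1 82.7] 31.6
[([256.8, 209.8], 0.85)]
t 33.53 tcp [0.4945 0.1608 0.2228] yaw 165.93 j6 -140.0 tool dxy mm [-57.22   0.07] F [ 0.8 -0.5 -0. ] M [ 0.02 -0.19 -0.01] w 0.9942542801822414
[[313.28409258 210.88428636]]
[[313.10645416 213.2467903 ]]
driver []
stand [([312.7, 212.1], 0.6)]
beaker [([246.3, 257.9], 0.58)]
bottle [([381.2, 236.4], 0.67)]
tube_rack [([140.9, 195.5], 0.72)]
```

Run:
```python
from h import *
w=np.load("wd.npy",allow_pickle=True)[0]
print(onplane(w,[255,215.9],.01).round(4),onplane(w,[256.8,209.8],0).round(4))
print(r.finish_job())
```

```text
[0.5569 0.1465 0.01  ] [0.5521 0.1503 0.    ]
the job is handed in; nothing more can be done
None
```

The job is handed in, though no verdict came back: the proud screw was driven about 4.2 mm deeper under a push of roughly 13–17 N, and the driver was put back in its stand and released, with bystanders about where they were at the start in the last scene picture.

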